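# Close and lock the filter cover of the bench dust extractor

### The job

The filter in the dust extractor has been changed and its cover still stands ajar. Push the cover down onto its seal, then set a fingertip in the slot of each of the two quarter-turn fasteners and turn it clockwise as far as it goes, so that the cams draw the cover shut and lock it. Only push and turn: do not swing the cover open, and do not pick up, knock over or shift any of the things that stand on and around the extractor.

Things in the scene. Friction and masses are not known exactly. Their poses are not given: they have to be found in the camera images.
- extractor: Bench dust extractor, a light grey box fixed to the table, 360 deep (x) x 380 wide (y) x 152 mm high. Origin at the centre of its underside; x points from its front (robot side) to its rear, z up. Its rear 100 mm is the closed fan housing, flat top at 152 mm; in front of that lie the filter and the hinged cover, hinge line along y at x = 80 mm, height 146 mm.
- cover (a joint): Hinge of the grey filter cover, rad: 0 = shut, positive = open (front edge up); starts at 0.2 to 0.45 and stays where it is left. 1 to 2 N at the front edge moves it until it meets the rubber seal at about 0.02; let go, the seal springs it back to about 0.012 (3 mm open at the front); pressing it fully shut takes about 18 N. The cams catch it from anywhere below 0.017 and draw it shut.
- cover_press (a point): Point on the top face of the cover, a flat clear place to push: half-way along its width, between the fasteners, 215 mm in front of the hinge line. The point's z is the cover's normal. The cover reaches 262 mm forward of the hinge (plus a 13 mm finger lip), is 380 mm wide and 12 mm thick; shut, its top is at 152 mm.
- fastener_left (a joint): Turn of the fastener at the robot's left (extractor +y), rad: 0 = unlocked, slot parallel to the cover's front edge; grows clockwise seen from above to a stop at 1.571 = locked, slot pointing at the front edge. Starts at 0 to 0.35; stays where it is left. Takes 0.12 N m, up to 0.45 while its cam draws the cover down. It cannot lock with the cover over 5 mm open at the front.
- fastener_right (a joint): The same for the fastener at the robot's right (-y of the extractor); it too turns clockwise to lock.
- slot_left (a point): Centre of the floor of the left fastener's finger slot, on its turning axis; y along the slot, z up the axis. A black dial 79 mm across in a fixed grey collar (82 mm inside, 102 outside, 16 mm above the cover); one straight slot across its middle, 30 mm wide, 79 long, 13 deep, edges chamfered. 195 mm in front of the hinge line, 115 mm left of the cover's middle.
- slot_right (a point): The same point of the right fastener's finger slot, 115 mm right of the cover's middle.
- fish_a: Plywood fish cut-out, 136 x 52 x 9 mm, lying loose on the top of the fan housing. Origin at the underside of its middle. To be left alone.
- fish_b: A like plywood fish, loose on the table beside the extractor's left front corner. To be left alone.
- glue: White glue bottle, 60 mm across, 165 mm high, standing loose on the table to the right of the extractor. Origin under its centre. To be left alone.
- screwdriver: Screwdriver 190 mm long with a black 26 mm handle, lying loose on the top of the fan housing. Origin at the underside of its middle. To be left alone.
- jar: Glass jar with a steel lid, 72 mm across, 95 mm high, loose on the table to the left of the extractor. Origin under its centre. To be left alone.
- tub: White plastic tub, 100 mm across, 60 mm high, loose on the table to the right of the extractor. Origin under its centre. To be left alone.

How it is judged:
On the way, in this order (a step that is already met when the one before it is completed fails the run):
1. the cover is pushed down onto its seal (hinge below 0.017 rad) while neither fastener has been turned home (value of joint cover below 0.017 rad and value of joint each of fastener_left, fastener_right below 1.2 rad), for 0.1 s.
2. both fasteners are turned clockwise to their stops (value of joint each of fastener_left, fastener_right above 1.4 rad), for 0.2 s.
At the end, for the whole second after the job is handed in: Both fasteners stand within about 10 degrees of their locked stops (joints above 1.4 rad) and the cover is drawn shut on its seal (hinge below 0.005 rad, about 1.3 mm at the front edge) (all of step 2 and value of joint cover below 0.005 rad); the robot touches nothing.
It fails at once if the cover is swung open (hinge above 0.5 rad) (value of joint cover above 0.5 rad).
It fails at once if a thing standing on or around the extractor is lifted, knocked over or shifted by more than 20 mm (distance of any of fish_a, fish_b, glue, screwdriver, jar, tub from where it was at the start of the episode above 0.02 m).
It also fails if it takes over 61 s, if anything falls off the work surface, if the arm or the gripper's body presses on something with over 40 N, if the wrist force passes 120 N, or if a joint passes its speed limit or range.

### The arm

A 6-joint arm with a two-finger parallel gripper is mounted at the origin on the work surface. World frame = base frame: x ahead of the robot, y to its left, z up, the work surface at z = 0. Lengths are in m, angles in rad, forces in N, time in s.
With the tool pointing down it reaches from about 0.275 to 0.85 m from the base axis. Payload 19 kg.
Tool frame: the origin (TCP) lies at the very end of the fingers, on their centre line; the grasp point (between the pads) lies 19 mm behind it; z points along the fingers, x is the direction in which the jaws open and shut, and the axes are right-handed (so a half turn about z gives the same grasp; the last joint's range is limited). The gripper opens to 85 mm and grips with 20 to 120 N. Pads are 22 mm wide; open, the fingers measure 114 mm over their backs; the gripper's body (76 mm by 85 mm) begins 54 mm behind the grasp point. The pads swing forward as they close: fully open they stand 13 mm farther back than shut.
Start: joints at [-1.413, 0.15, 1.437, -0, 1.554, -0.134], TCP at [0.165, -0.551, 0.231] pointing down, gripper open.
Joint ranges: [-2.8, 2.8], [-0.68, 2.1], [0.12, 2.68], [-1.39, 4.53], [0.16, 2.79], [-2.81, 2.81]. Speed limits (rad/s): [1.89, 1.89, 2.22, 3.01, 3.01, 3.01].

### API

Orientations are given as a unit quaternion [x, y, z, w].
In Python, from cell import env, capture, spotter gives the robot as it stands.
- The arm moves only by the shell command python3 -m crank 'ROWS'. ROWS is JSON, a list of rows, each an object with "jaw": the finger opening in m, from 0 to 0.0854; "translation": the shift along the tool's x, y, z in m, a list of three; "turn": the turn about the tool's z in degrees. In form: [{"jaw": jaw, "translation": [tx, ty, tz], "turn": turn}, ...]. A call has 1 to 12 rows; each row is the pose to reach, as a shift and turn from the pose commanded when the call began, along the tool's axes at that moment; what a row does not reach only later rows make up. A row lasts 1/8 s, in which the tool goes at most 62.5 mm and 10.7 degrees, less where a joint would pass 70% of its speed; a pose out of reach is approached as far as the arm can. A call with a gripper value outside its range is refused whole. The fingers move at their own pace and stop on an object; the grip force is fixed at half the most. Time passes only in rows, so rows that repeat a pose let the fingers close. It gives the time, the measured TCP pose, the force and the opening at its end, in the units of the state.
- env.read_state(): the state, without advancing time (a new reading comes with each control period).
- capture(name): name is "scene" or "top" or "wrist"; returns a dict with "img" (384x512x3 uint8, blue, green, red), "camera_matrix" (3x3 intrinsics, pixels), "extrinsics" (4x4, takes a point from world to camera coordinates); the wrist camera has in their place "T_tool_cam" (4x4, takes a point from camera to tool coordinates, whose origin is the TCP and whose axes are the tool frame's). Camera axes: x right, y down, z forward; pixel columns grow to the right and rows downward; lengths in m; the calibration is good to about 2 mm. A picture is of the moment at which its call begins: read the wrist's pose just before it. There is no depth.
- env.close_job(): hands the job in, once; it reports no verdict.
Trained networks look in a picture, given as the dict that the camera call returned (one of the last four; its "shot" number tells which), for a name from the list of things; names that differ only in an ending like _2 or _b are one class to them, and where a whole thing is asked for, a point or a joint stands for the part that bears it (a point fixed in the world has none). Each returns a list of dicts, best first, with "p" (0 to 1); they miss things now and then, are a little off and sometimes report something else, mostly with a low value. They report only what shows in the picture. A call takes as long as a camera call.
- spotter.search_frame(name, picture): "bbox" ([left, top, right, bottom] in pixels, round what is visible of it).
The state is a dict: "t": time; "joint_pos": joint angles; "dq": joint speeds; "joint_torque": joint torques, N m; "tcp_pos": TCP position; "ee_rot": TCP orientation; "contact_force": force on the tool from outside, world axes, zero at the start; "ft_torque": the same for the moment, N m; "finger_gap": finger opening in m.
Only numpy, scipy, OpenCV 4.12 (cv2) and the standard library are available. Lean on these libraries where they do the work, as an engineer would, in place of code of your own. Each camera call takes 0.05 s, during which the arm holds its last target. There are 200 camera calls.

## Working session

There is one attempt and no reset: what is moved stays moved. The work goes in short steps, Python scripts to look and compute and a shell command to move; the robot and the scene stay as the last step left them, time stands still between calls to the robot, and variables do not carry over. Pictures are saved under pics/ and viewed, about 8 in all and at most 12, crops included, and the job is handed in when it is done.

```bash
ls; mkdir -p pics; python3 - <<'E'
from cell import env,capture,spotter
import cv2,numpy as np
s=env.read_state();print({k:np.round(v,3).tolist() for k,v in s.items()})
for n in("scene","top"):
    p=capture(n);cv2.imwrite(f"pics/{n}0.png",cv2.resize(p["img"],(768,576)))
    print(n,np.round(p["camera_matrix"],1).tolist(),np.round(p["extrinsics"],4).tolist())
    for k in("extractor","cover","slot_left","fish_a","fish_b","glue","screwdriver","jar","tub"):
        r=spotter.search_frame(k,p);print(k,[(np.round(x["bbox"]).tolist(),round(x["p"],2)) for x in r[:3]])
w=capture("wrist");print(np.round(w["T_tool_cam"],4).tolist(),np.round(w["camera_matrix"],1).tolist())
E
```

```text
pics
{'t': 0.0, 'joint_pos': [-1.413, 0.151, 1.438, 0.0, 1.554, -0.134], 'dq': [0.001, 0.002, -0.001, -0.0, 0.0, 0.001], 'joint_torque': [0.001, -71.305, -57.088, -0.0, 0.009, -0.0], 'tcp_pos': [0.165, -0.55, 0.231], 'ee_rot': [0.802, -0.597, -0.0, -0.0], 'contact_force': [0.173, 0.042, 0.53], 'ft_torque': [0.02, 0.031, -0.026], 'finger_gap': 0.086}
scene [[450.1, 0.0, 254.2], [0.0, 450.1, 194.7], [0.0, 0.0, 1.0]] [[-0.5589, 0.8291, -0.0167, 0.3367], [0.6664, 0.4371, -0.604, -0.346], [-0.4935, -0.3487, -0.7968, 1.5399], [0.0, 0.0, 0.0, 1.0]]
extractor [([175.0, 94.0, 380.0, 298.0], 0.96), ([248.0, 105.0, 277.0, 132.0], 0.55)]
cover [([198.0, 96.0, 381.0, 235.0], 0.85)]
slot_left [([323.0, 142.0, 357.0, 172.0], 0.85)]
fish_a [([248.0, 204.0, 305.0, 247.0], 0.98), ([365.0, 200.0, 405.0, 236.0], 0.69)]
fish_b [([248.0, 204.0, 305.0, 247.0], 0.98), ([365.0, 200.0, 405.0, 236.0], 0.69)]
glue [([220.0, 103.0, 232.0, 136.0], 0.59), ([247.0, 206.0, 302.0, 248.0], 0.52)]
screwdriver [([325.0, 143.0, 358.0, 171.0], 0.16)]
jar [([340.0, 228.0, 375.0, 268.0], 0.65)]
tub [([183.0, 144.0, 212.0, 1
[... 292 characters left out ...]
0], 0.76)]
slot_left [([168.0, 225.0, 208.0, 270.0], 0.64)]
fish_a [([170.0, 125.0, 241.0, 149.0], 0.88), ([126.0, 235.0, 148.0, 298.0], 0.66), ([145.0, 153.0, 347.0, 295.0], 0.34)]
fish_b [([170.0, 125.0, 241.0, 149.0], 0.88), ([126.0, 235.0, 148.0, 298.0], 0.66), ([145.0, 153.0, 347.0, 295.0], 0.34)]
glue [([348.0, 246.0, 382.0, 272.0], 0.67), ([347.0, 186.0, 395.0, 232.0], 0.61)]
screwdriver [([248.0, 125.0, 344.0, 139.0], 0.64)]
jar [([121.0, 186.0, 156.0, 220.0], 0.61)]
tub [([348.0, 184.0, 395.0, 234.0], 0.57)]
[[1.0, -0.0001, -0.0, 0.0004], [0.0001, 0.952, 0.306, -0.0783], [-0.0, -0.306, 0.952, -0.1434], [0.0, 0.0, 0.0, 1.0]] [[269.8, 0.0, 254.0], [0.0, 269.8, 188.3], [0.0, 0.0, 1.0]]
```

View pics/top0.png

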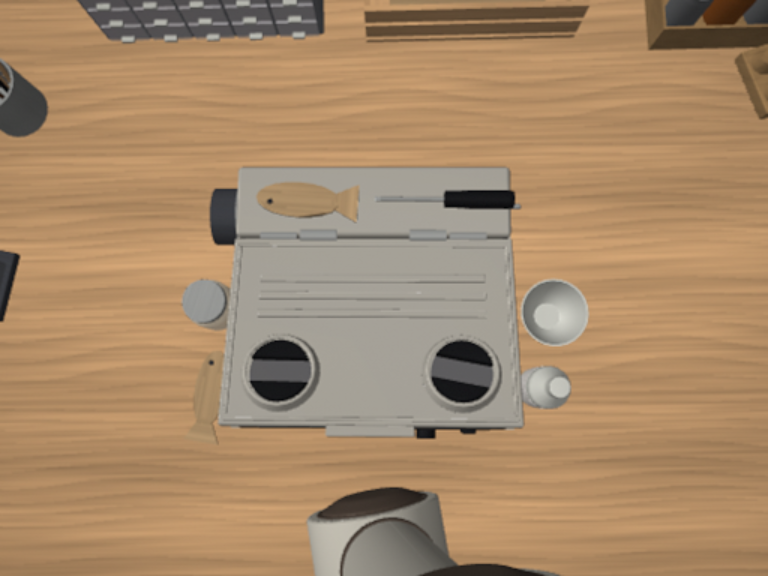

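View pics/scene0.png

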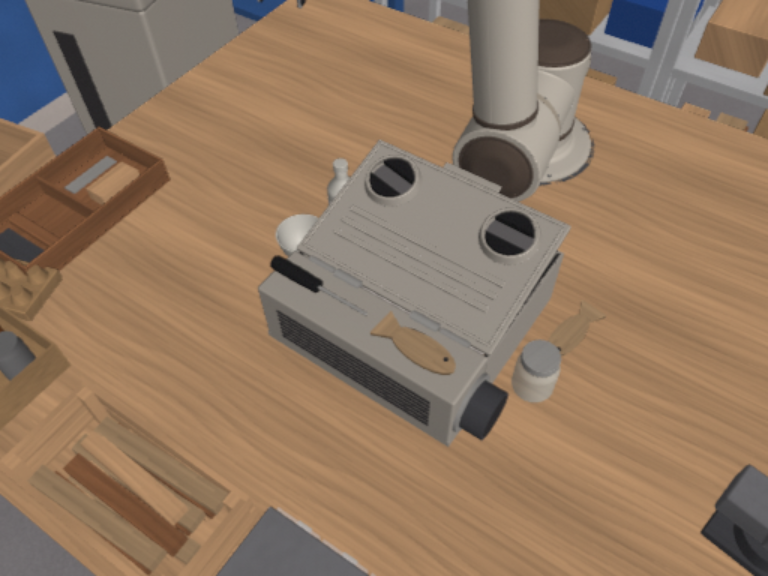

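Top view (768 px wide): rear-top corners (240,168) and (509,168), cover front corners (219,425) and (523,425), dials (280,371) and (463,371). Scene view: front corners (380,142) and (568,230), dials (391,181) and (509,235), rear-right corner (262,291). I'll fit the extractor pose and the cover angle.

```bash
cat > fit.py <<'E'
import numpy as np
from scipy.optimize import least_squares
K={'s':np.array([[450.1,0,254.2],[0,450.1,194.7],[0,0,1]]),'t':np.array([[484.2,0,252.1],[0,484.2,189.1],[0,0,1]])}
E={'s':np.array([[-0.5589,0.8291,-0.0167,0.3367],[0.6664,0.4371,-0.604,-0.346],[-0.4935,-0.3487,-0.7968,1.5399]]),'t':np.array([[-0.0156,-0.9997,-0.0208,0.0457],[-0.9897,0.0184,-0.1422,0.5938],[0.1425,0.0184,-0.9896,1.0553]])}
def cov(d,y,h,th): return np.array([.08-d*np.cos(th)+h*np.sin(th),y,.146+d*np.sin(th)+h*np.cos(th)])
def W(q,X,Y,a): c,s=np.cos(a),np.sin(a);return np.array([X+c*q[0]-s*q[1],Y+s*q[0]+c*q[1],q[2]])
def proj(c,p): v=K[c]@(E[c]@np.r_[p,1]);return v[:2]/v[2]
if __name__=="__main__":
    R=lambda y:lambda th:np.array([.18,y,.152])
    C=lambda d,y,h:lambda th:cov(d,y,h,th)
    obs=[('t',R(.19),240,168),('t',R(-.19),509,168),('t',C(.262,.19,.006),219,425),('t',C(.262,-.19,.006),523,425),('t',C(.195,.115,.022),280,371),('t',C(.195,-.115,.022),463,371),
    ('s',R(-.19),262,291),('s',C(.262,-.19,.006),380,142),('s',C(.262,.19,.006),568,230),('s',C(.195,-.115,.022),391,180),('s',C(.195,.115,.022),509,235)]
    f=lambda v:np.concatenate([proj(c,W(g(v[3]),*v[:3]))-(np.array([a,b])+.5)/1.5+.5 for c,g,a,b in obs])
    r=least_squares(f,[.55,0,0,.3],loss='soft_l1');v=r.x
    print(np.round(v,4));print(np.round(r.fun.reshape(-1,2),1).tolist())
    for n,th in(('now',v[3]),('shut',.012)):
        for m,q in(('press',cov(.215,0,.006,th)),('dialL',cov(.195,.115,.022,th)),('dialR',cov(.195,-.115,.022,th))): print(n,m,np.round(W(q,*v[:3]),4))
E
python3 fit.py
```

```text
[ 0.567   0.0419 -0.017   0.2001]
[[-2.1, -1.9], [0.4, -2.8], [0.6, 0.5], [0.0, 1.0], [0.1, -0.2], [-0.6, -0.1], [-4.6, -2.5], [-0.4, 0.5], [1.4, -0.8], [0.6, -0.4], [0.1, -0.2]]
now press [0.4375 0.0441 0.1946]
now dialL [0.4622 0.1587 0.2063]
now dialR [ 0.4583 -0.0713  0.2063]
shut press [0.4321 0.0442 0.1546]
shut dialL [0.4543 0.1588 0.1703]
shut dialR [ 0.4503 -0.0711  0.1703]
```

Pose found: extractor at about (0.567, 0.042), yaw -0.017, cover at about 0.20 rad. Next I'll move above the press point with the jaws closed, turning towards slot alignment.

```bash
R='{"jaw":0,"translation":[-0.493,-0.424,-0.07],"turn":-110}'; true
python3 -m crank '[{"jaw":0,"translation":[0,0,-0.06],"turn":-10},{"jaw":0,"translation":[-0.493,-0.424,-0.07],"turn":-110},{"jaw":0,"translation":[-0.493,-0.424,-0.07],"turn":-110},{"jaw":0,"translation":[-0.493,-0.424,-0.07],"turn":-110},{"jaw":0,"translation":[-0.493,-0.424,-0.07],"turn":-110},{"jaw":0,"translation":[-0.493,-0.424,-0.07],"turn":-110},{"jaw":0,"translation":[-0.493,-0.424,-0.07],"turn":-110},{"jaw":0,"translation":[-0.493,-0.424,-0.07],"turn":-110},{"jaw":0,"translation":[-0.493,-0.424,-0.07],"turn":-110},{"jaw":0,"translation":[-0.493,-0.424,-0.07],"turn":-110},{"jaw":0,"translation":[-0.493,-0.424,-0.07],"turn":-110},{"jaw":0,"translation":[-0.493,-0.424,-0.07],"turn":-110}]'
python3 -c "
from cell import env;s=env.read_state();print(s['joint_pos'],s['ee_rot'],s['tcp_pos'])"
```

```text
t: 2.55
tcp_pos: [0.4301, 0.0463, 0.3014]
ee_rot: [0.948, 0.317, 0.0, -0.0]
contact_force: [0.2, -0.3, 0.0]
finger_gap: 0.0001
[-7.14609036e-02 -1.65572712e-01  1.61159398e+00  4.47745913e-04
  1.69543289e+00 -7.16460879e-01] [ 9.48437188e-01  3.16965054e-01  1.49210680e-04 -1.78536711e-04] [0.43014251 0.04634936 0.30138045]
```

```bash
python3 -m crank '[{"jaw":0,"translation":[0,0,0.03],"turn":-10},{"jaw":0,"translation":[0,0,0.06],"turn":-20},{"jaw":0,"translation":[0,0,0.08],"turn":-30},{"jaw":0,"translation":[0,0,0.095],"turn":-40},{"jaw":0,"translation":[0,0,0.107],"turn":-52},{"jaw":0,"translation":[0,0,0.117],"turn":-52},{"jaw":0,"translation":[0,0,0.127],"turn":-52},{"jaw":0,"translation":[0,0,0.136],"turn":-52},{"jaw":0,"translation":[0,0,0.141],"turn":-52},{"jaw":0,"translation":[0,0,0.144],"turn":-52},{"jaw":0,"translation":[0,0,0.146],"turn":-52}]'
```

```text
t: 3.92
tcp_pos: [0.4297, 0.0435, 0.1553]
ee_rot: [0.715, 0.699, 0.0, -0.0]
contact_force: [-2.6, -0.6, 3.1]
finger_gap: -0.0
```

```bash
python3 -m crank '[{"jaw":0,"translation":[0,0,0.001],"turn":0},{"jaw":0,"translation":[0,0,0.002],"turn":0},{"jaw":0,"translation":[0,0,0.003],"turn":0},{"jaw":0,"translation":[0,0,0.003],"turn":0}]'
```

```text
t: 4.42
tcp_pos: [0.4296, 0.0435, 0.1529]
ee_rot: [0.715, 0.699, 0.0, 0.0]
contact_force: [-6.2, -0.2, 9.1]
finger_gap: 0.0
```

```bash
python3 -m crank '[{"jaw":0,"translation":[0,0,-0.05],"turn":0},{"jaw":0.03,"translation":[0.115,0.022,-0.10],"turn":0},{"jaw":0.03,"translation":[0.115,0.022,-0.10],"turn":0},{"jaw":0.03,"translation":[0.115,0.022,-0.10],"turn":0},{"jaw":0.03,"translation":[0.115,0.022,-0.10],"turn":0},{"jaw":0.03,"translation":[0.115,0.022,-0.10],"turn":0}]'
cat > look.py <<'E'
import sys,json,cv2,numpy as np
from cell import env,capture
from scipy.spatial.transform import Rotation as Ro
n=sys.argv[1]
s=env.read_state();w=capture("wrist");cv2.imwrite(f"pics/{n}.png",w["img"])
T=np.eye(4);T[:3,:3]=Ro.from_quat(s["ee_rot"]).as_matrix();T[:3,3]=s["tcp_pos"]
np.savez(f"{n}.npz",T=T@w["T_tool_cam"],K=w["camera_matrix"],tool=T)
E
cat > px.py <<'E'
import sys,numpy as np
d=np.load(sys.argv[1]+".npz");z=float(sys.argv[2])
for a in sys.argv[3:]:
    u=np.array(list(map(float,a.split(',')))+[1]);r=d["T"][:3,:3]@np.linalg.inv(d["K"])@u;o=d["T"][:3,3]
    p=o+r*(z-o[2])/r[2];print(a,np.round(p,4),"tool",np.round(d["tool"][:3,:3].T@(p-d["tool"][:3,3]),4))
E
python3 look.py L1; python3 -c "
import fit,numpy as np
from cell import capture
import cv2
cv2.imwrite('pics/top1.png',capture('top')['img'][90:310,100:410])"
```

```text
t: 5.18
tcp_pos: [0.454, 0.157, 0.2518]
ee_rot: [0.715, 0.699, -0.0, -0.0]
contact_force: [0.0, -0.0, 0.5]
finger_gap: 0.03
```

View pics/L1.png

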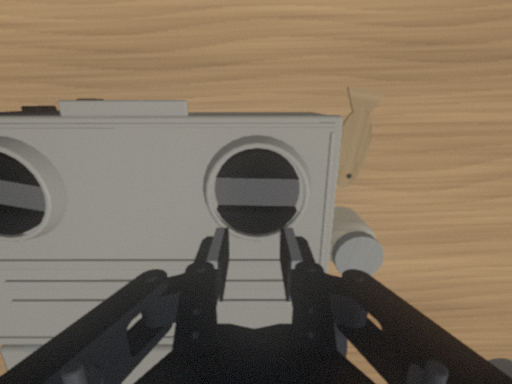

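Wrist view: left collar centred at about (259,186). The slot floor strip runs x 216–299, y 178–206, nearly level in the image, so nearly along tool x. I'll measure its position.

```bash
python3 px.py L1 0.1703 259,186 ; python3 px.py L1 .165 257,191; python3 - <<'E'
import cv2,numpy as np
g=cv2.cvtColor(cv2.imread('pics/L1.png'),6)
c=g[140:240:2,250:266].mean(1);print(c.astype(int).tolist())
# slot edges by threshold on columns
for x in range(222,296,8):
    col=g[155:230,x].astype(int);i=np.where(col>60)[0];print(x,i.min()+155 if len(i) else None,i.max()+155 if len(i) else None,end=' | ')
E
```

```text
259,186 [0.4458 0.1611 0.1703] tool [ 0.0039 -0.0083  0.0815]
257,191 [0.4521 0.1593 0.165 ] tool [ 0.0022 -0.0019  0.0868]
[98, 105, 135, 143, 103, 43, 46, 47, 47, 45, 46, 47, 45, 44, 43, 44, 43, 41, 41, 65, 89, 89, 88, 88, 88, 89, 89, 88, 89, 89, 88, 89, 85, 44, 34, 36, 39, 41, 42, 41, 40, 42, 42, 43, 43, 42, 44, 64, 101, 139]
222 155 229 | 230 155 229 | 238 178 205 | 246 178 204 | 254 178 205 | 262 178 205 | 270 178 205 | 278 178 229 | 286 155 229 | 294 155 229 |
```

```bash
for z in .149 .152 .155; do echo floor $z; python3 px.py L1 $z 257,205.5 ; done; for z in .162 .165 .168; do echo top $z; python3 px.py L1 $z 257,177.5 257,150 257,235 215,192 300,192; done
```

```text
floor .149
257,205.5 [0.4724 0.1591 0.149 ] tool [0.0025 0.0184 0.1028]
floor .152
257,205.5 [0.4712 0.159  0.152 ] tool [0.0024 0.0172 0.0998]
floor .155
257,205.5 [0.4701 0.159  0.155 ] tool [0.0024 0.0161 0.0968]
top .162
257,177.5 [0.4404 0.1596 0.162 ] tool [ 0.0022 -0.0136  0.0898]
257,150 [0.4156 0.1601 0.162 ] tool [ 0.0022 -0.0384  0.0898]
257,235 [0.4977 0.1584 0.162 ] tool [0.0024 0.0437 0.0898]
215,192 [0.4532 0.121  0.162 ] tool [-0.036   0.0001  0.0898]
300,192 [0.455  0.1985 0.162 ] tool [0.0415 0.0001 0.0898]
top .165
257,177.5 [0.4395 0.1596 0.165 ] tool [ 0.0022 -0.0145  0.0868]
257,150 [0.4151 0.16   0.165 ] tool [ 0.0021 -0.0389  0.0868]
257,235 [0.4962 0.1584 0.165 ] tool [0.0024 0.0422 0.0868]
215,192 [0.4522 0.1215 0.165 ] tool [-0.0356 -0.0009  0.0868]
300,192 [0.454 0.198 0.165] tool [ 0.041  -0.0009  0.0868]
top .168
257,177.5 [0.4387 0.1595 0.168 ] tool [ 0.0022 -0.0153  0.0838]
257,150 [0.4146 0.16   0.168 ] tool [ 0.0021 -0.0394  0.0838]
257,235 [0.4946 0.1584 0.168 ] tool [0.0024 0.0406 0.0838]
215,192 [0.4512 0.1219 0.168 ] tool [-0.0351 -0.0019  0.0838]
300,192 [0.453  0.1975 0.168 ] tool [ 0.0404 -0.0019  0.0838]
```

```bash
python3 -c "
import cv2
a=cv2.imread('pics/top1.png');cv2.imwrite('pics/top1b.png',cv2.resize(a,None,fx=2.5,fy=2.5))"
```

```text
(no output)
```

View pics/top1b.png

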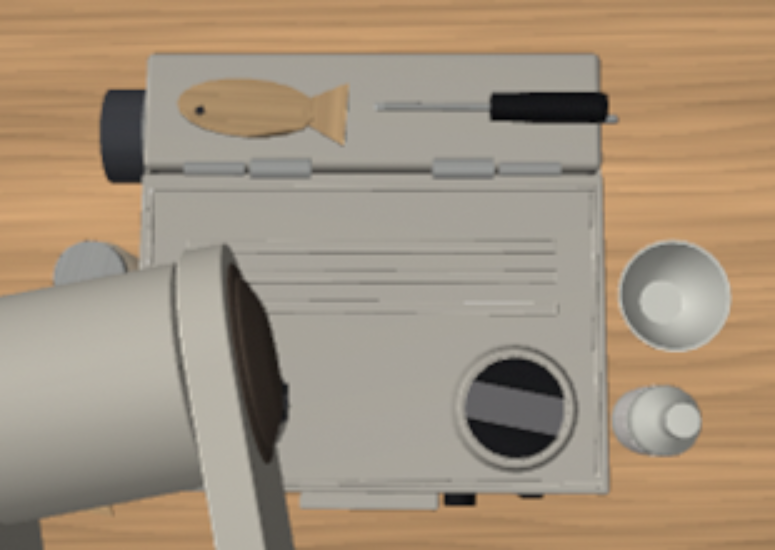

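The cover is down on its seal. The left slot centre is about +2 mm in tool x and +1 mm in tool y from the TCP, and its angle is about 0. Descending.

```bash
python3 -m crank '[{"jaw":0.03,"translation":[0.002,0.001,0.05],"turn":0},{"jaw":0.03,"translation":[0.002,0.001,0.075],"turn":0},{"jaw":0.03,"translation":[0.002,0.001,0.083],"turn":0},{"jaw":0.03,"translation":[0.002,0.001,0.089],"turn":0},{"jaw":0.03,"translation":[0.002,0.001,0.094],"turn":0},{"jaw":0.03,"translation":[0.002,0.001,0.094],"turn":0}]'
```

```text
t: 6.02
tcp_pos: [0.4554, 0.1599, 0.1586]
ee_rot: [0.715, 0.699, 0.0, 0.0]
contact_force: [0.8, -0.3, 1.3]
finger_gap: 0.0301
```

```bash
python3 -m crank '[{"jaw":0.03,"translation":[0,0,0.0015],"turn":0},{"jaw":0.03,"translation":[0,0,0.003],"turn":0},{"jaw":0.03,"translation":[0,0,0.003],"turn":0}]'
```

```text
t: 6.4
tcp_pos: [0.4554, 0.16, 0.1558]
ee_rot: [0.715, 0.699, 0.0, 0.0]
contact_force: [-1.2, -0.1, 5.4]
finger_gap: 0.0306
```

```bash
python3 -m crank '[{"jaw":0.03,"translation":[0,0,0],"turn":8},{"jaw":0.03,"translation":[0,0,0],"turn":16},{"jaw":0.03,"translation":[0,0,0],"turn":24},{"jaw":0.03,"translation":[0,0,0],"turn":32},{"jaw":0.03,"translation":[0,0,0],"turn":40}]'; python3 -c "
from cell import env;print(env.read_state()['ft_torque'])"
```

```text
t: 7.02
tcp_pos: [0.4554, 0.1598, 0.1558]
ee_rot: [0.912, 0.41, 0.0, 0.0]
contact_force: [-1.7, -3.5, 5.6]
finger_gap: 0.0294
[-0.57862867  0.21755415  0.11941448]
```

```bash
python3 -m crank '[{"jaw":0.03,"translation":[0,0,0],"turn":8},{"jaw":0.03,"translation":[0,0,0],"turn":16},{"jaw":0.03,"translation":[0,0,0],"turn":24},{"jaw":0.03,"translation":[0,0,0],"turn":32},{"jaw":0.03,"translation":[0,0,0],"turn":40},{"jaw":0.03,"translation":[0,0,0],"turn":48},{"jaw":0.03,"translation":[0,0,0],"turn":52}]'; python3 -c "
from cell import env;print(env.read_state()['ft_torque'])"
```

```text
t: 7.9
tcp_pos: [0.4554, 0.1598, 0.1554]
ee_rot: [1.0, -0.03, 0.0, 0.0]
contact_force: [1.2, -2.9, -0.6]
finger_gap: 0.0298
[-0.38781292 -0.21746365  0.08683882]
```

```bash
python3 -m crank '[{"jaw":0.03,"translation":[0,0,0],"turn":4},{"jaw":0.03,"translation":[0,0,0],"turn":8},{"jaw":0.03,"translation":[0,0,0],"turn":8}]'; python3 -c "
from cell import env;print(env.read_state()['ft_torque'])"
```

```text
t: 8.28
tcp_pos: [0.4554, 0.1597, 0.1553]
ee_rot: [0.995, -0.098, 0.0, 0.0]
contact_force: [2.3, -3.6, -2.4]
finger_gap: 0.0297
[-0.61471635 -0.37468669  0.01374175]
```

```bash
python3 -m crank '[{"jaw":0.03,"translation":[0,0,0],"turn":4},{"jaw":0.03,"translation":[0,0,0],"turn":6},{"jaw":0.03,"translation":[0,0,0],"turn":6}]'; python3 -c "
from cell import env;print(env.read_state()['ft_torque'])"; python3 look.py L2
```

```text
t: 8.65
tcp_pos: [0.4552, 0.1595, 0.1553]
ee_rot: [0.989, -0.149, -0.0, 0.001]
contact_force: [-0.9, -6.3, -0.0]
finger_gap: 0.0303
[-1.25533353  0.00758315  1.17838655]
```

View pics/L2.png

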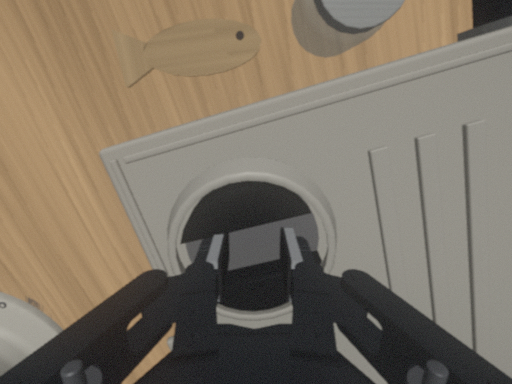

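The torque rose to 1.18 N m at the stop. The picture shows the left slot parallel to the cover's side edges (strip from about (185,255) to (318,228)), so it is locked. Releasing and going above the right fastener.

```bash
python3 -m crank '[{"jaw":0.03,"translation":[0,0,0],"turn":-8},{"jaw":0.03,"translation":[0,0,-0.03],"turn":-8},{"jaw":0.03,"translation":[0,0,-0.08],"turn":-8},{"jaw":0.03,"translation":[0.064,0.221,-0.096],"turn":-94},{"jaw":0.03,"translation":[0.064,0.221,-0.096],"turn":-94},{"jaw":0.03,"translation":[0.064,0.221,-0.096],"turn":-94},{"jaw":0.03,"translation":[0.064,0.221,-0.096],"turn":-94},{"jaw":0.03,"translation":[0.064,0.221,-0.096],"turn":-94},{"jaw":0.03,"translation":[0.064,0.221,-0.096],"turn":-94},{"jaw":0.03,"translation":[0.064,0.221,-0.096],"turn":-94},{"jaw":0.03,"translation":[0.064,0.221,-0.096],"turn":-94},{"jaw":0.03,"translation":[0.064,0.221,-0.096],"turn":-94}]'; python3 look.py R1
```

```text
t: 10.2
tcp_pos: [0.4508, -0.07, 0.2514]
ee_rot: [0.782, 0.624, 0.0, -0.0]
contact_force: [-0.8, -0.8, -0.5]
finger_gap: 0.0301
```

View pics/R1.png

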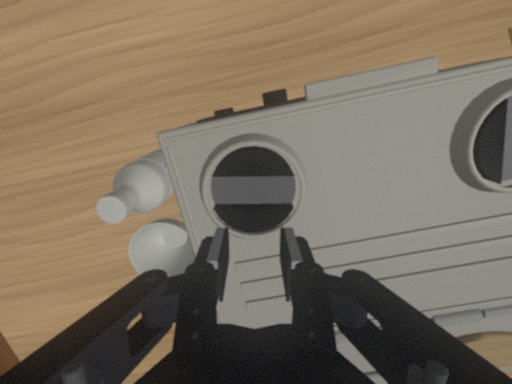

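The right slot is level in the image, so aligned with tool x, and its disc is centred at about (253,191): offset about -2 mm in tool x and +1 mm in tool y. Descending and turning.

```bash
python3 -m crank '[{"jaw":0.03,"translation":[-0.002,0.001,0.05],"turn":0},{"jaw":0.03,"translation":[-0.002,0.001,0.075],"turn":0},{"jaw":0.03,"translation":[-0.002,0.001,0.083],"turn":0},{"jaw":0.03,"translation":[-0.002,0.001,0.089],"turn":0},{"jaw":0.03,"translation":[-0.002,0.001,0.094],"turn":0},{"jaw":0.03,"translation":[-0.002,0.001,0.096],"turn":0},{"jaw":0.03,"translation":[-0.002,0.001,0.096],"turn":0}]'
```

```text
t: 11.12
tcp_pos: [0.4513, -0.0723, 0.1556]
ee_rot: [0.784, 0.621, 0.0, 0.0]
contact_force: [-1.1, 0.0, 0.5]
finger_gap: 0.0298
```

Free inside the slot, now turning. The slot stands at about 77°, so about 78° of fastener turn plus the play.

```bash
python3 -m crank '[{"jaw":0.03,"translation":[0,0,0],"turn":8},{"jaw":0.03,"translation":[0,0,0],"turn":16},{"jaw":0.03,"translation":[0,0,0],"turn":24},{"jaw":0.03,"translation":[0,0,0],"turn":32},{"jaw":0.03,"translation":[0,0,0],"turn":40},{"jaw":0.03,"translation":[0,0,0],"turn":48},{"jaw":0.03,"translation":[0,0,0],"turn":56},{"jaw":0.03,"translation":[0,0,0],"turn":64},{"jaw":0.03,"translation":[0,0,0],"turn":72},{"jaw":0.03,"translation":[0,0,0],"turn":80},{"jaw":0.03,"translation":[0,0,0],"turn":84}]'; python3 -c "
from cell import env;print(env.read_state()['ft_torque'])"
```

```text
t: 12.5
tcp_pos: [0.4503, -0.0709, 0.1552]
ee_rot: [0.998, -0.065, -0.001, -0.001]
contact_force: [-9.0, 13.3, 3.9]
finger_gap: 0.0299
[2.20160884 1.44485777 0.29299734]
```

```bash
python3 -m crank '[{"jaw":0.03,"translation":[0,0,0],"turn":4},{"jaw":0.03,"translation":[0,0,0],"turn":8},{"jaw":0.03,"translation":[0,0,0],"turn":8}]'; python3 -c "
from cell import env;print(env.read_state()['ft_torque'])"
```

```text
t: 12.88
tcp_pos: [0.4504, -0.071, 0.1552]
ee_rot: [0.991, -0.133, -0.001, -0.001]
contact_force: [-8.2, 12.1, 2.6]
finger_gap: 0.0298
[2.0401199  1.31500888 0.381521  ]
```

```bash
python3 -m crank '[{"jaw":0.03,"translation":[0,0,0],"turn":2},{"jaw":0.03,"translation":[0,0,0],"turn":4},{"jaw":0.03,"translation":[0,0,0],"turn":4}]'; python3 -c "
from cell import env;print(env.read_state()['ft_torque'])"; python3 look.py R2
```

```text
t: 13.25
tcp_pos: [0.4504, -0.0709, 0.1553]
ee_rot: [0.986, -0.167, -0.001, -0.001]
contact_force: [-9.0, 13.1, 3.7]
finger_gap: 0.0303
[2.08394778 1.31068114 2.09941644]
```

View pics/R2.png

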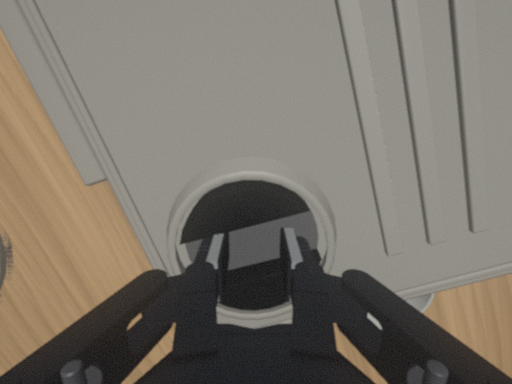

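The torque rose to 2.1 N m at the stop, with the slot (strip (182,256)–(318,226)) parallel to the cover's side edge. Backing off and rising, then a check from above, clear of everything.

```bash
python3 -m crank '[{"jaw":0.03,"translation":[0,0,0],"turn":-10},{"jaw":0.03,"translation":[0,0,-0.02],"turn":-10},{"jaw":0.03,"translation":[0,0,-0.07],"turn":-10},{"jaw":0.03,"translation":[0,0,-0.13],"turn":-10},{"jaw":0.03,"translation":[-0.05,-0.11,-0.16],"turn":-10},{"jaw":0.03,"translation":[-0.05,-0.11,-0.16],"turn":-10},{"jaw":0.03,"translation":[-0.05,-0.11,-0.16],"turn":-10},{"jaw":0.03,"translation":[-0.05,-0.11,-0.16],"turn":-10}]'; python3 look.py F; python3 - <<'E'
from cell import capture
import cv2,numpy as np
a=cv2.imread('pics/F.png');b=capture('top')['img'];c=capture('scene')['img']
cv2.imwrite('pics/F2.png',cv2.resize(np.vstack([np.hstack([a,c]),np.hstack([b,b])])[:, :],(800,600)))
E
```

```text
t: 14.3
tcp_pos: [0.4404, 0.048, 0.3154]
ee_rot: [0.997, -0.08, 0.0, 0.0]
contact_force: [0.2, 0.1, 0.7]
finger_gap: 0.03
```

View pics/F2.png

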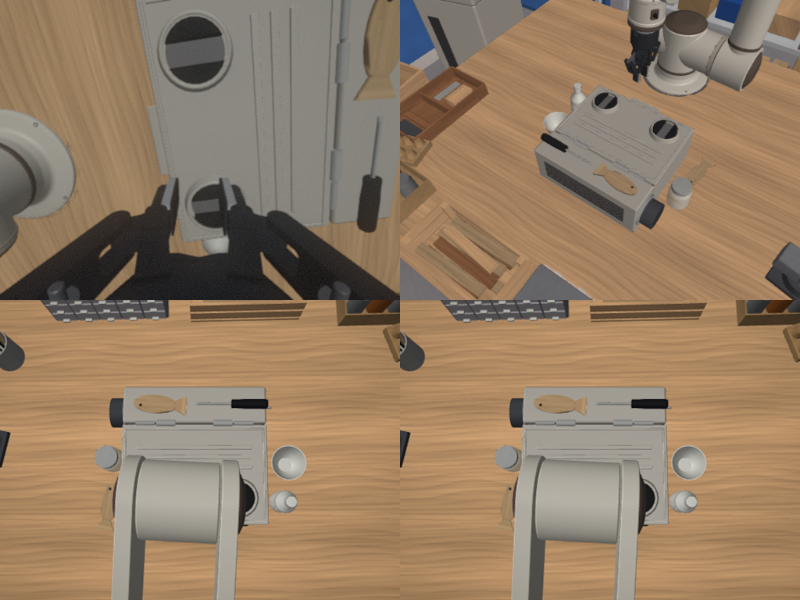

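```bash
python3 -c "
from cell import env;print(env.close_job())"
```

```text
the job is handed in; nothing more can be done
None
```

The cover is pushed down, both fasteners are turned clockwise to their stops, and the job was handed in at about 14.5 s.

- **Cover:** I pressed it onto its seal first, at about 9 N, to a contact height of 0.153 m. The hinge angle itself was never measured. That it is shut is inferred from the press height, both cams being turned home, and the last pictures.
- **Fasteners:** I turned the left one first, then the right, with the fingertips in the slot. At the stop the torque rose to 1.2 N m (left) and 2.1 N m (right). The close-up pictures show both slots pointing at the cover's front edge, as they should when locked.
- **Surroundings:** By eye, the loose things looked unmoved in the last pictures; I did not measure their positions. The gripper was well clear, with no contact force beyond sensor noise.
- **Checks that disagreed:**
  - The left torque reading dipped to almost zero just before the stop.
  - The right turn ran with about 15 N of side force, from being slightly off centre. It still reached its stop.

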